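Load the bonding press and hold the bond under load

ROBOT

A 6-joint arm with a two-finger parallel gripper is mounted at the origin on the work surface. World frame = base frame: x ahead of the robot, y to its left, z up, the work surface at z = 0. Lengths are in m, angles in rad, forces in N, time in s.
With the tool pointing down it reaches from about 0.25 to 0.725 m from the base axis. Payload 4 kg.
Tool frame: the origin (TCP) lies between the finger pads; the fingertips stand 8 mm ahead of it and the grasp point (between the pads) lies 11 mm behind it (bot.tip_reach is the distance from the TCP to the fingertips, in m); z points along the fingers, y is the line along which they close (so a half turn about z gives the same grasp; the last joint's range is limited). The gripper opens to 85 mm and grips with 20 to 120 N. Pads are 22 mm wide; open, the fingers measure 114 mm over their backs; the gripper's body (76 mm by 85 mm) begins 54 mm behind the grasp point. The pads swing forward as they close: fully open they stand 13 mm farther back than shut.
Start: joints at [-1.233, 0.241, 0.005, 1.335, 0, 1.571], TCP at [0.166, -0.472, 0.239] pointing down, gripper open.
Joint ranges: [-2.72, 2.72], [-1.05, 1.87], [-1.09, 1.28], [-1.99, 2.15], [-1.42, 1.44], [-3.14, 3.14]. Speed limits (rad/s): [2.79, 2.79, 3.14, 3.14, 3.14, 3.14].

INTERFACE

Orientations are given as a unit quaternion [x, y, z, w].
In Python, from workcell import bot gives the robot as it stands.
- The arm moves only by the tool move_arm, never from a script. Its argument "deltas" is a list of rows, each a list of 7 numbers: the opening, from 0 (shut) to 1 (fully open), then the shift along the tool's x, y, z in mm, then the turn, a rotation vector about the tool's x, y, z in degrees. In form: [[gripper, tx, ty, tz, ax, ay, az], ...]. A call has 1 to 10 rows; each row shifts and turns the commanded pose from where the row before left it, along the tool's axes as they then stand; what a row does not reach is not made up. A row lasts 1/12 s, in which the tool goes at most 41.7 mm and 7.16 degrees, less where a joint would pass 70% of its speed; a pose out of reach is approached as far as the arm can. A call is refused whole if a number of a shift passes 41.7 or a number of a turn 7.16, either way. A call with a gripper value outside its range is refused whole. The fingers move at their own pace and stop on an object; the grip force is fixed at half the most. Time passes only in rows, so rows that do not move let the fingers close. It gives the time, the measured TCP pose, the force, the opening and the grip force at its end, in the units of the state.
- bot.get_obs(): the state, without advancing time (a new reading comes with each control period).
- bot.camera(name): name is "scene" or "top" or "wrist"; returns the picture (400x640x3 uint8, blue, green, red); there is no depth.
- bot.calibration(name): a dict with "K" (3x3 intrinsics, pixels), "position" and "orientation" of the camera in the world. Camera axes: x right, y down, z forward; pixel columns grow to the right and rows downward; lengths in m; the calibration is good to about 2 mm. A picture is of the moment at which its call begins: read the wrist's pose just before it. calibration takes no time and is no camera call; for the wrist camera it gives the pose at the moment of the call.
- bot.job_done(): hands the job in; it is judged then, once.
Trained networks look in the newest picture that a camera, given by its name, has taken for a name from the list of things; names that differ only in an ending like _2 or _b are one class to them, and where a whole thing is asked for, a point or a joint stands for the part that bears it (a point fixed in the world has none). Each returns a list of dicts, best first, with "conf" (0 to 1); they miss things now and then, are a little off and sometimes report something else, mostly with a low value. They report only what shows in the picture. A call takes as long as a camera call. They do not tell look-alikes from the thing itself.
- bot.outline_of(query, camera): "pixels" (400x640 bool, what is visible of it) and "rect" ([left, top, width, height] in pixels, round what is visible of it).
The state is a dict: "clock": time; "joint_pos": joint angles; "joint_vel": joint speeds; "tau": joint torques, N m; "eef_pos": TCP position; "tool_rot": TCP orientation; "ft_force": force on the tool from outside, world axes, zero at the start; "ft_torque": the same for the moment, N m; "grip_width": finger opening in m; "grasp_force": force on a finger pad.
Only numpy, scipy, OpenCV 4.12 (cv2) and the standard library are available. Lean on these libraries where they do the work, as an engineer would, in place of code of your own. Each camera call takes 0.05 s, during which the arm holds its last target. There are 200 camera calls.

TASK

Set up the bond in the swing-arm press: lay the green glass carrier on the aluminium platen, the white ceramic wafer on the glass and the brass pressure disc on the wafer, all centred and set down, not dropped. Then swing the arm in until it stops over the stack and push its blue knob down until the top of the brass bush stands at the green band on the stem (24 mm of travel, which squeezes the spring foot 10 mm against the stack); never bottom the foot's spring, or the wafer cracks. Finish while still holding the knob down at the band, with everything else on the bench left where it is.

Things in the scene. Friction and masses are not known exactly. Their poses are not given: they have to be found in the camera images.
- carrier_center (a point): Green glass carrier disc, 60 mm across, 8 mm thick, lying flat and loose on the bench; this point is its centre, half-way up.
- wafer_center (a point): White ceramic wafer, a disc 40 mm across, 7 mm thick, lying flat and loose on the bench; its centre, half-way up.
- presser_center (a point): Brass pressure disc, 36 mm across, 12 mm thick, lying flat and loose on the bench; its centre, half-way up.
- carrier: The same glass carrier disc; origin at the centre of its underside.
- wafer: The same ceramic wafer; origin at the centre of its underside.
- presser: The same brass pressure disc; origin at the centre of its underside.
- platen (a point): Centre of the top of the press's round aluminium platen (92 mm across, 36 mm above the bench, fixed; thin dark ring 65 mm across scribed round its centre). Axes: z up, x level towards the press's column, y to the side where the arm is parked. The stack of the three discs will be 27 mm tall, its top 63 mm above the bench.
- press: The fixed swing-arm press. Origin on the bench below the platen's centre, axes as the platen's. Its grey base plate is 270 mm (x) by 170 mm (y), from 95 mm in front of the origin to 175 mm behind it, top 18 mm above the bench; black rings up to 120 mm across surround the platen's foot.
- column (a point): Top of the press's steel column, 148 mm above the bench, on the vertical axis round which the arm swings; 120 mm from the platen's centre along the platen's x. The arm's grey hub round it is 48 mm across.
- knob (a point): Centre of the blue round palm knob on top of the plunger: an upright cylinder 40 mm across, 26 mm tall; this point is half-way up, 199 mm above the bench with the plunger up, 175 mm at 24 mm of travel. It is 120 mm from the column's axis, is carried round with the arm and spins freely on its stem.
- bush (a point): Top of the brass bush (30 mm across, top 142 mm above the bench) at the arm's end, through which the plunger's stem (13 mm thick) passes. From the bush up to the knob, with the plunger up: 21 mm of bare steel, a 6 mm green band, 17 mm of red. The arm's grey beam is 24 mm wide, its top 137 mm above the bench.
- swing_arm (a joint): Angle of the arm on its column, rad: 0 against its stop with the plunger exactly over the platen's centre; grows as the arm swings out towards the platen's +y side (clockwise from above); parked at 1.25 to 1.7, most 1.9. It turns with slight friction (about 0.5 N at the knob) and stays where it is left.
- plunger (a joint): Downward travel of the plunger in the arm, m: 0 up, most 0.034. A return spring pushes it up (net about 2.5 N at the top, 0.08 N more per mm). With the whole stack below, the foot meets it at 0.014 and the green band reaches the bush's top edge from 0.021 to 0.027 (middle 0.024). Let go, it springs up.
- foot (a joint): How far the spring foot is squeezed up into the plunger, m: 0 free, most 0.020 (bottomed). About 2 N to start and 0.8 N per mm; 0.010 when the plunger is at 0.024 over the whole stack. Pushing the knob then takes about 14 N in all.
- foot_pad (a point): Underside of the plunger's round rubber foot (21 mm across), on the plunger's axis; 77 mm above the bench with the plunger up, 14 mm clear of the finished stack.
- jar: Bystander, to be left alone: white screw-lid powder jar, 68 mm across, 85 mm tall; origin at its underside or lower middle, on the bench.
- dropper: Bystander, to be left alone: small amber dropper bottle, 38 mm across, 75 mm tall; origin at its underside or lower middle, on the bench.
- spatula: Bystander, to be left alone: green plastic lab spatula, 180 mm long, lying; origin at its underside or lower middle, on the bench.
- syringe: Bystander, to be left alone: white plastic syringe, 130 mm long, lying; origin at its underside or lower middle, on the bench.
- tweezers: Bystander, to be left alone: steel tweezers, 125 mm long, lying; origin at its underside or lower middle, on the bench.
- petri_dish: Bystander, to be left alone: closed clear petri dish, 94 mm across, 14 mm tall; origin at its underside or lower middle, on the bench.
- weight: Bystander, to be left alone: round steel polishing weight with a small knob, 56 mm across, 48 mm tall; origin at its underside or lower middle, on the bench.
Mind the look-alikes: they are no part of the job. Of the things that look like the wafer, take the one that is farthest from the robot's base at the start.

How it is judged:
By the outcome, as a careful person would: the job done as asked, in the order asked, and still so for the second after the job is handed in, while the arm keeps its last pose, push and grip.
It also fails if it takes over 72 s, if anything falls off the work surface, if the arm or the gripper's body presses on something with over 40 N, if the wrist force passes 120 N, or if a joint passes its speed limit or range.

## Working session

There is one attempt and no reset: what is moved stays moved. The work goes in short steps, Python scripts to look and compute and a tool call to move; the robot and the scene stay as the last step left them, time stands still between calls to the robot, and variables do not carry over. Pictures are saved under pics/ and viewed, at most 10 in all, crops included, and the job is handed in when it is done.

Besides the shell and the picture viewer there is one more tool, called after "Emit:" by a JSON object that holds its "method" and its "body". move_arm: Moves the arm, as the interface text tells. Its arguments: {"type":"object","properties":{"deltas":{"type":"array","items":{"type":"array","items":{"type":"number"}}}},"required":["deltas"]}

```bash
mkdir -p pics; cat > h.py <<'E'
import numpy as np, cv2
from workcell import bot
from scipy.spatial.transform import Rotation as R
def ray(cam,u,v):
    c=bot.calibration(cam); K=np.array(c["K"]); d=np.linalg.solve(K,[u,v,1.]); 
    return np.array(c["position"]), R.from_quat(c["orientation"]).apply(d)
def onz(cam,u,v,z):
    p,d=ray(cam,u,v); return p+d*(z-p[2])/d[2]
def proj(cam,P):
    c=bot.calibration(cam); q=R.from_quat(c["orientation"]).inv().apply(np.array(P)-c["position"]); q=np.array(c["K"])@q; return q[:2]/q[2]
def find(n,cam,z):
    for o in bot.outline_of(n,cam)[:4]:
        v,u=np.nonzero(o["pixels"]); 
        if len(u): print(n,cam,round(o["conf"],2),o["rect"],len(u),np.round([u.mean(),v.mean()],1),np.round(onz(cam,u.mean(),v.mean(),z),4))
E
python3 - <<'E'
from h import *
for c in("top","scene"):
    cv2.imwrite(f"pics/{c}0.png",bot.camera(c)); k=bot.calibration(c); print(c,k)
    for n,z in(("carrier",.008),("wafer",.007),("presser",.012),("platen",.036),("press",.018),("column",.148),("knob",.212),("bush",.142)): find(n,c,z)
print(bot.get_obs())
E
```

```text
top {'K': array([[467.71432983,   0.        , 321.60571287],
       [  0.        , 467.71432983, 194.89743353],
       [  0.        ,   0.        ,   1.        ]]), 'position': array([0.24684893, 0.0069608 , 1.44566678]), 'orientation': array([ 0.71229902, -0.6938819 ,  0.07563117, -0.07374234])}
carrier top 0.76 [424.8, 213.3, 19.1, 17.9] 301 [435.3 220.1] [ 0.485  -0.3487  0.008 ]
wafer top 0.69 [396.7, 191.6, 9.9, 10.9] 108 [400.4 196.8] [ 0.5565 -0.2408  0.007 ]
wafer top 0.59 [370.6, 230.4, 14.3, 11.6] 122 [378.3 237.1] [ 0.4273 -0.1713  0.007 ]
wafer top 0.57 [350.3, 201.6, 6.0, 6.6] 108 [354.  204.5] [ 0.5279 -0.0952  0.007 ]
wafer top 0.54 [370.6, 207.0, 12.3, 12.9] 126 [376.  212.9] [ 0.5031 -0.1643  0.007 ]
presser top 0.6 [401.1, 235.5, 9.4, 7.3] 105 [405.1 237.1] [ 0.429  -0.2532  0.012 ]
platen top 0.87 [256.5, 140.1, 80.2, 104.4] 5149 [297.9 199. ] [0.5349 0.0796 0.036 ]
press top 0.68 [257.4, 144.7, 78.9, 105.6] 5085 [297.7 199.2] [0.538 0.081 0.018]
column top 0.79 [256.5, 147.7, 83.2, 102.1] 5154 [297.6 199.1] [0.5118 0.0747 0.148 ]
knob top 0.54 [256.4, 144.3, 14.1,
[... 1858 characters left out ...]
int_pos': array([-1.23302181e+00,  2.40561678e-01,  5.03177920e-03,  1.33520339e+00,
       -8.38813486e-06,  1.57083510e+00]), 'joint_vel': array([-2.14641187e-05, -8.26411554e-04, -5.65317355e-04, -1.21330727e-03,
       -3.15970596e-05, -6.39085008e-04]), 'tau': array([-4.31039889e-04, -3.72192013e+01,  2.52694649e+01,  9.06350579e-04,
       -4.39634812e-05,  8.99876397e-06]), 'eef_pos': array([ 0.16569622, -0.47176079,  0.23933778]), 'tool_rot': array([9.85775671e-01, 1.68066433e-01, 1.16423963e-06, 3.17762707e-05]), 'ft_force': array([0.25838071, 0.39928663, 0.2474427 ]), 'ft_torque': array([-0.02877257, -0.03365042,  0.00550799]), 'grasp_force': 0.0, 'grip_width': 0.08518464537543737}
```

View pics/top0.png

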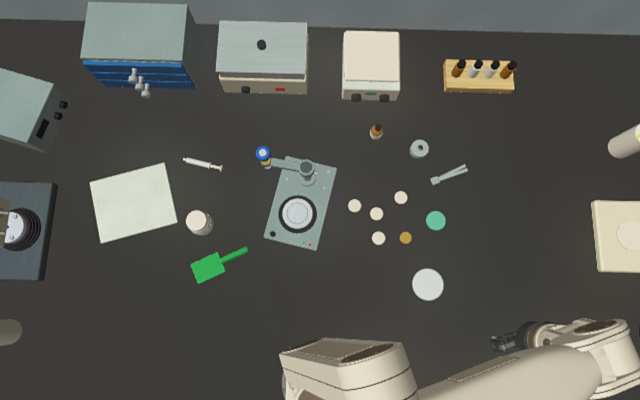

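View pics/scene0.png

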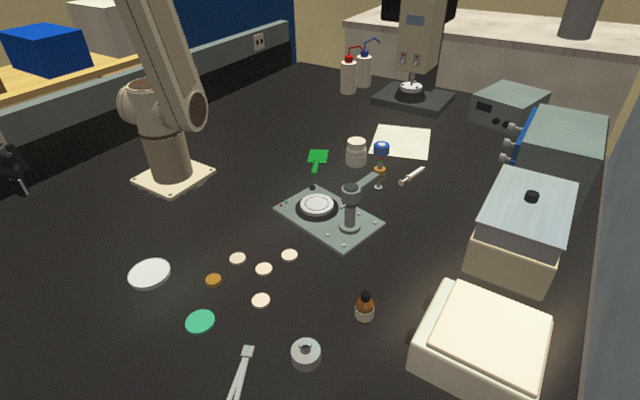

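Farthest wafer-like disc is the one at top-view pixel (400,197), about (0.557,-0.241). The carrier is at pixel (435,220), the brass disc at (405,237) and the platen at about (297,213). The knob is at (263,153) and the column at (307,166).

```bash
cat >> h.py <<'E'
def plan(p,yaw=None,n=None):
    """rows to go to TCP p pointing down, tool-x heading yaw (deg)"""
    o=bot.get_obs(); r=R.from_quat(o["tool_rot"]); d=1000*r.inv().apply(np.array(p)-o["eef_pos"])
    X=r.as_matrix()[:,0]; y0=np.degrees(np.arctan2(X[1],X[0])); print("t",round(o["clock"],2),"pos",np.round(o["eef_pos"],4),"yaw",round(y0,2),"tilt",np.round(r.as_matrix()[:2,2],4),"F",np.round(o["ft_force"],1),"w",round(o["grip_width"],4))
    print("tool shift mm",np.round(d,1), "turn about tool z", None if yaw is None else round(-(yaw-y0),2))
E
python3 - <<'E'
from h import *
print(bot.tip_reach,bot.calibration("wrist"))
print("platen",onz("top",297,213,.036),onz("scene",317,204.5,.036),"col",onz("top",307,166,.148),onz("scene",350,188,.148),"knob",onz("top",263,152,.212))
plan([.487,-.350,.2])
E
```

```text
0.008 {'K': array([[339.30027169,   0.        , 320.5983247 ],
       [  0.        , 339.30027169, 199.82238169],
       [  0.        ,   0.        ,   1.        ]]), 'position': array([ 0.23404133, -0.44714191,  0.3728537 ]), 'orientation': array([ 0.80740031, -0.57203006, -0.08360305,  0.11788501])}
platen [0.49116591 0.08082825 0.036     ] [0.49712883 0.07592208 0.036     ] col [0.60952348 0.051248   0.148     ] [0.61159663 0.04710021 0.148     ] knob [0.62824367 0.17128967 0.212     ]
t 0.9 pos [ 0.1657 -0.4718  0.2393] yaw 19.35 tilt [ 0.     -0.0001] F [0.3 0.4 0.2] w 0.0852
tool shift mm [343.5  -8.4  39.3] turn about tool z None
```

Emit:
{"method": "move_arm", "body": {"deltas": [[1,35,-1,4,0,0,0],[1,35,-1,4,0,0,0],[1,35,-1,4,0,0,0],[1,35,-1,4,0,0,0],[1,35,-1,4,0,0,0],[1,35,-1,4,0,0,0],[1,35,-1,4,0,0,0],[1,30,-1,4,0,0,0],[1,20,-1,4,0,0,0],[1,0,0,0,0,0,0]]}}

```text
clock: 1.73
eef_pos: [0.4444, -0.3633, 0.2019]
tool_rot: [0.985, 0.171, 0.0, -0.001]
ft_force: [1.2, -0.8, 0.6]
grip_width: 0.0854
grasp_force: 0.0
```

```bash
python3 - <<'E'
from h import *
plan([.487,-.350,.15])
cv2.imwrite("pics/w1.png",bot.camera("wrist")); print(bot.calibration("wrist"))
for n,z in(("carrier",.008),("presser",.012),("wafer",.007)): find(n,"wrist",z)
E
```

```text
t 1.73 pos [ 0.4444 -0.3633  0.2019] yaw 19.65 tilt [0.0003 0.0015] F [ 1.2 -0.8  0.6] w 0.0854
tool shift mm [44.6  1.9 52. ] turn about tool z None
{'K': array([[339.30027169,   0.        , 320.5983247 ],
       [  0.        , 339.30027169, 199.82238169],
       [  0.        ,   0.        ,   1.        ]]), 'position': array([ 0.51087837, -0.33946687,  0.33580575]), 'orientation': array([ 0.80843022, -0.57047907, -0.08409186,  0.11799481])}
carrier wrist 0.78 [294.8, 98.7, 55.3, 65.2] 3124 [322.4 129.9] [ 0.483  -0.3512  0.008 ]
presser wrist 0.7 [191.4, 135.6, 40.8, 34.8] 1097 [210.6 152.8] [ 0.4268 -0.2578  0.012 ]
wafer wrist 0.84 [105.8, 105.0, 43.6, 40.8] 1486 [126.9 125.5] [ 0.4242 -0.1753  0.007 ]
wafer wrist 0.73 [211.6, 0.0, 43.7, 36.9] 1405 [233.8  15.7] [ 0.5489 -0.2468  0.007 ]
wafer wrist 0.64 [112.0, 16.0, 46.3, 46.8] 1709 [135.2  41.3] [ 0.5    -0.1693  0.007 ]
wafer wrist 0.64 [46.9, 1.7, 37.4, 11.2] 301 [66.   3.9] [ 0.5097 -0.1073  0.007 ]
```

View pics/w1.png

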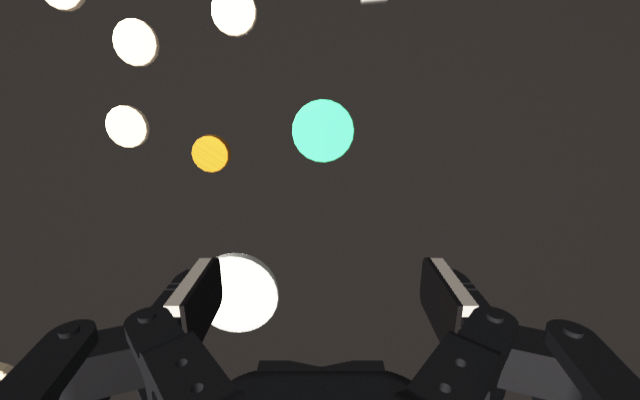

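```bash
python3 - <<'E'
from h import *
o=bot.get_obs(); r=R.from_quat(o["tool_rot"])
for x in(-11,11):
  for z in(-30,-5,8,21): print(x,z,[np.round(proj("wrist",o["eef_pos"]+r.apply(np.array([x,y,z])/1000))) for y in(-42.6,42.6)])
g=bot.outline_of("carrier","wrist")[0]["pixels"].astype(np.uint8)
e=cv2.fitEllipse(max(cv2.findContours(g,0,1)[0],key=len)); print(e, onz("wrist",*e[0],.008))
im=bot.camera("top"); hsv=cv2.cvtColor(im,cv2.COLOR_BGR2HSV)
print(bot.get_obs()["eef_pos"])
E
```

```text
-11 -30 [array([205., 339.]), array([440., 339.])]
-11 -5 [array([224., 300.]), array([420., 300.])]
-11 8 [array([231., 284.]), array([412., 284.])]
-11 21 [array([238., 271.]), array([406., 271.])]
11 -30 [array([199., 285.]), array([446., 285.])]
11 -5 [array([219., 254.]), array([425., 254.])]
11 8 [array([228., 241.]), array([416., 241.])]
11 21 [array([235., 230.]), array([409., 230.])]
((322.40802001953125, 129.86676025390625), (61.67041778564453, 62.661468505859375), 21.195783615112305) [ 0.48199857 -0.35263119  0.008     ]
[ 0.44005982 -0.36618733  0.2037214 ]
```

```bash
cat >> h.py <<'E'
def fit(n,z,cam="wrist"):
    c=bot.calibration(cam); bot.camera(cam)
    for o in bot.outline_of(n,cam)[:5]:
        g=o["pixels"].astype(np.uint8); cs=cv2.findContours(g,0,1)[0]
        if not cs: continue
        k=max(cs,key=len)
        if len(k)<8: continue
        e=cv2.fitEllipse(k); print(n,round(o["conf"],2),np.round(e[0],1),np.round(e[1],1),np.round(onz(cam,*e[0],z),4))
E
python3 - <<'E'
from h import *
for n,z in(("carrier",.008),("presser",.012),("wafer",.007)): fit(n,z)
plan([.485,-.350,.1])
E
```

```text
carrier 0.68 [320.7 124.4] [61. 62.] [ 0.4864 -0.3496  0.008 ]
presser 0.64 [208.8 147.7] [35.2 38.3] [ 0.431  -0.2556  0.012 ]
wafer 0.85 [132.6  37.6] [42.9 51.8] [ 0.5028 -0.1665  0.007 ]
wafer 0.82 [231.3  13. ] [32.3 48.7] [ 0.5507 -0.2441  0.007 ]
wafer 0.63 [63.1  2.4] [ 6.1 28.9] [ 0.5106 -0.1047  0.007 ]
wafer 0.55 [125.2 121.8] [40.5 44.8] [ 0.4277 -0.1732  0.007 ]
t 2.33 pos [ 0.4406 -0.3658  0.2035] yaw 19.3 tilt [ 0.0002 -0.0002] F [-0.6  0.2  0.1] w 0.0853
tool shift mm [ 47.1  -0.3 103.6] turn about tool z None
```

Emit:
{"method": "move_arm", "body": {"deltas": [[1,15,0,20,0,0,0],[1,15,0,30,0,0,0],[1,15,0,30,0,0,0],[1,3,0,30,0,0,0],[1,0,0,30,0,0,0],[1,0,0,15,0,0,0],[1,0,0,0,0,0,0],[1,0,0,0,0,0,0],[1,0,0,0,0,0,0]]}}

```text
clock: 3.08
eef_pos: [0.4872, -0.3504, 0.0497]
tool_rot: [0.986, 0.168, 0.001, 0.001]
ft_force: [1.4, -0.2, 0.4]
grip_width: 0.0856
grasp_force: 0.0
```

```bash
python3 - <<'E'
from h import *
fit("carrier",.008); plan([.486,-.350,.004])
E
```

```text
carrier 0.89 [319.3 232.9] [100. 105.] [ 0.4881 -0.3493  0.008 ]
t 3.18 pos [ 0.4876 -0.3507  0.0505] yaw 19.34 tilt [ 0.0033 -0.0024] F [ 1.  -0.   0.6] w 0.0855
tool shift mm [-1.4 -1.3 46.5] turn about tool z None
```

Emit:
{"method": "move_arm", "body": {"deltas": [[1,1,-1,20,0,0,0],[1,0,0,15,0,0,0],[1,0,0,7,0,0,0],[1,0,0,3,0,0,0],[0,0,0,0,0,0,0],[0,0,0,0,0,0,0],[0,0,0,0,0,0,0],[0,0,0,0,0,0,0],[0,0,0,0,0,0,0]]}}

```text
clock: 3.93
eef_pos: [0.4882, -0.3492, 0.0053]
tool_rot: [0.986, 0.168, 0.001, 0.001]
ft_force: [-0.9, 0.8, 6.4]
grip_width: 0.0569
grasp_force: 64.1
```

Emit:
{"method": "move_arm", "body": {"deltas": [[0,0,0,-10,0,0,0],[0,0,0,-25,0,0,0],[0,0,0,-30,0,0,0],[0,0,0,-20,0,0,0],[0,0,0,0,0,0,0],[0,0,0,0,0,0,0]]}}

```text
clock: 4.43
eef_pos: [0.488, -0.3491, 0.0906]
tool_rot: [0.986, 0.168, 0.001, 0.001]
ft_force: [-0.1, -0.5, -1.0]
grip_width: 0.0567
grasp_force: 63.9
```

```bash
python3 - <<'E'
from h import *
cv2.imwrite("pics/w2.png",bot.camera("wrist")); o=bot.get_obs();fit("carrier",o["eef_pos"][2]+.003)
plan([.486,-.350,.004])
E
```

```text
carrier 0.77 [320.4 271.9] [125.1 132.3] [ 0.488  -0.3462  0.0919]
t 4.58 pos [ 0.486  -0.3476  0.0871] yaw 19.35 tilt [-0.0022  0.0016] F [ 0.3 -0.9 -0.1] w 0.0568
tool shift mm [-0.7  2.4 83.1] turn about tool z None
```

View pics/w2.png

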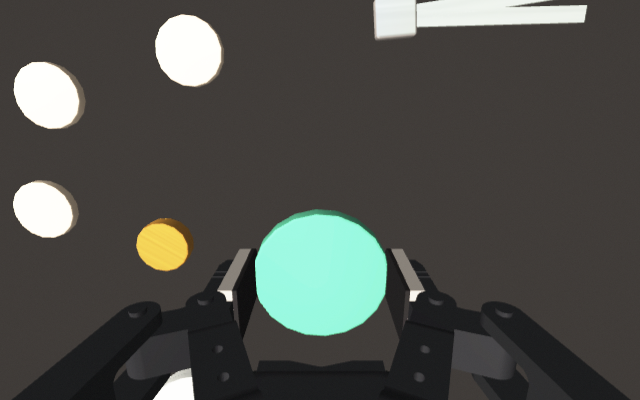

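Wrist view shows the carrier held centred between the pads at (320,272). The brass disc is at (163,244), and the decoy wafers are untouched.

Emit:
{"method": "move_arm", "body": {"deltas": [[0,0,-10,-20,0,0,0],[0,0,-20,-25,0,0,0],[0,5,-35,-25,0,0,0],[0,10,-40,0,0,0,0],[0,15,-40,0,0,0,0],[0,15,-40,0,0,0,0],[0,15,-40,0,0,0,0],[0,15,-40,0,0,0,0],[0,10,-40,0,0,0,0],[0,5,-40,0,0,0,0]]}}

```text
clock: 5.42
eef_pos: [0.4571, 0.0036, 0.1562]
tool_rot: [0.986, 0.168, -0.001, -0.0]
ft_force: [0.6, 0.6, -0.3]
grip_width: 0.0567
grasp_force: 64.0
```

Emit:
{"method": "move_arm", "body": {"deltas": [[0,5,-30,0,0,0,0],[0,0,-20,0,0,0,0],[0,0,-5,0,0,0,0],[0,0,0,0,0,0,0],[0,0,0,0,0,0,0],[0,0,0,0,0,0,0],[0,0,0,0,0,0,0]]}}

```text
clock: 6.0
eef_pos: [0.4444, 0.0539, 0.1571]
tool_rot: [0.986, 0.167, -0.0, 0.0]
ft_force: [-1.0, -0.7, -1.0]
grip_width: 0.0567
grasp_force: 63.9
```

```bash
python3 - <<'E'
from h import *
cv2.imwrite("pics/w3.png",bot.camera("wrist")); cv2.imwrite("pics/t3.png",bot.camera("top")); o=bot.get_obs();fit("carrier",o["eef_pos"][2]+.0035)
plan([.494,.078,.1]); fit("platen",.036)
E
```

```text
carrier 0.93 [320.5 271.9] [125.5 132.9] [0.4457 0.0554 0.1607]
t 6.2 pos [0.4444 0.0543 0.1573] yaw 19.27 tilt [-0.     -0.0001] F [ 0.4 -0.4 -0.7] w 0.057
tool shift mm [54.7 -6.  57.3] turn about tool z None
platen 0.78 [330.8  97.8] [211.5 341.4] [0.5156 0.0724 0.036 ]
```

View pics/w3.png

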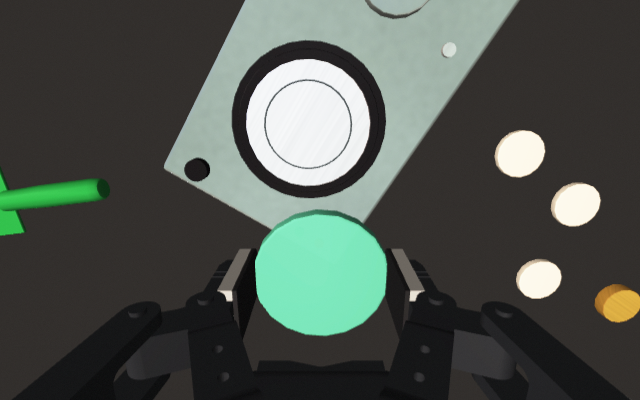

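```bash
cat >> h.py <<'E'
def platen(f="pics/w3.png",seed=(308,70)):
    im=cv2.imread(f); g=cv2.cvtColor(im,cv2.COLOR_BGR2GRAY); m=(g>190).astype(np.uint8)
    c=cv2.findContours(m,0,1)[0]; c=[k for k in c if cv2.pointPolygonTest(k,seed,False)>0][0]
    e=cv2.fitEllipse(cv2.convexHull(c)); print("platen",np.round(e[0],1),np.round(e[1],1)); return e
E
python3 - <<'E'
from h import *
e=platen(); P=onz("wrist",*e[0],.036); print(P)
im=cv2.imread("pics/t3.png"); g=cv2.cvtColor(im,cv2.COLOR_BGR2GRAY); m=(g[185:245,265:335]>170).astype(np.uint8)
c=max(cv2.findContours(m,0,1)[0],key=len); e=cv2.fitEllipse(c); print(e,onz("top",e[0][0]+265,e[0][1]+185,.036))
w=cv2.imread("pics/w3.png"); b=w.copy(); cv2.imwrite("pics/t3c.png",cv2.resize(im[130:260,230:350],None,fx=5,fy=4.6,interpolation=cv2.INTER_CUBIC))
for k in(.018,.148): print(onz("wrist",398,-20,k))
E
```

```text
platen [307.5 121.8] [123.  126.4]
[0.49405372 0.08279865 0.036     ]
((31.216262817382812, 32.52011489868164), (46.67927932739258, 74.44320678710938), 174.19102478027344) [0.47712594 0.08270459 0.036     ]
[0.60606572 0.05421262 0.018     ]
[0.56157357 0.06608243 0.148     ]
```

View pics/t3c.png

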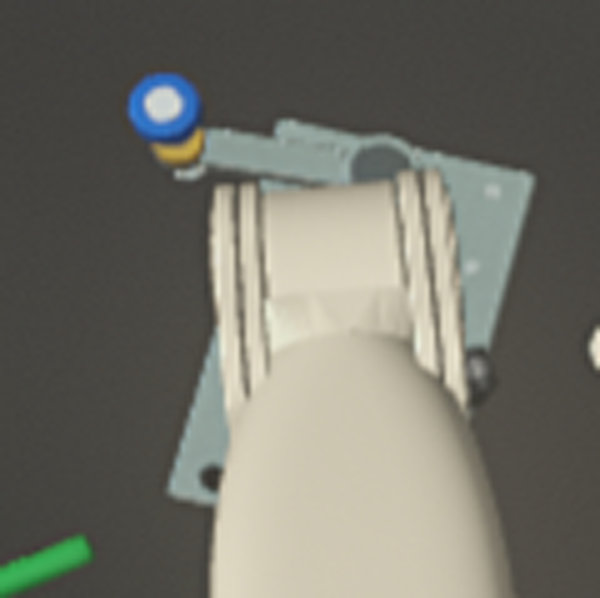

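Emit:
{"method": "move_arm", "body": {"deltas": [[0,15,-3,0,0,0,0],[0,20,-3,10,0,0,0],[0,15,-3,20,0,0,0],[0,5,-1,20,0,0,0],[0,0,0,20,0,0,0],[0,0,0,20,0,0,0],[0,0,0,5,0,0,0],[0,0,0,0,0,0,0],[0,0,0,0,0,0,0],[0,0,0,0,0,0,0]]}}

```text
clock: 7.13
eef_pos: [0.4939, 0.0828, 0.0637]
tool_rot: [0.986, 0.168, 0.001, 0.0]
ft_force: [-0.2, 0.6, -0.3]
grip_width: 0.0568
grasp_force: 64.0
```

```bash
python3 - <<'E'
from h import *
cv2.imwrite("pics/w4.png",bot.camera("wrist")); o=bot.get_obs();fit("carrier",o["eef_pos"][2]+.0035)
plan([.494,.083,.041])
E
```

```text
carrier 0.56 [320.7 272.1] [125.4 132.9] [0.4952 0.0839 0.0673]
t 7.28 pos [0.4938 0.0828 0.0637] yaw 19.35 tilt [0.0026 0.0004] F [-0.6  0.6 -0.6] w 0.0569
tool shift mm [ 0.2 -0.1 22.7] turn about tool z None
```

View pics/w4.png

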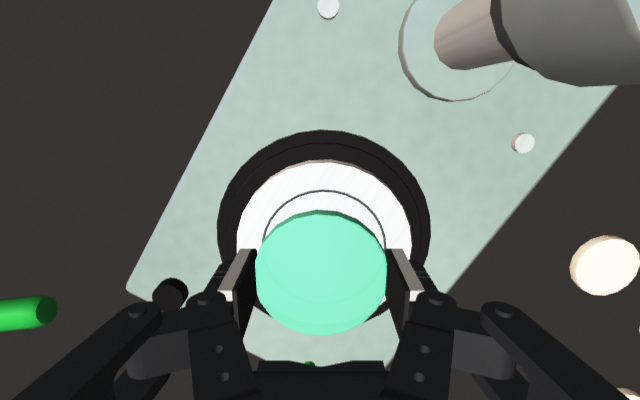

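```bash
cat >> h.py <<'E'
from scipy.optimize import least_squares
def arc(f,rows,cx,z=.036,rad=.046,lim=95):
    g=cv2.GaussianBlur(cv2.cvtColor(cv2.imread(f),cv2.COLOR_BGR2GRAY),(3,3),0).astype(int); p=[]
    for v in rows:
        for s in(-1,1):   # walk from outside (black ring) inwards: strongest rise
            us=np.arange(cx+s*lim,cx+s*30,-s); d=np.diff(g[v,us]); i=d.argmax()
            if d[i]>25: p.append(onz("wrist",us[i]+s*-.5,v,z)[:2])
    p=np.array(p); f0=lambda q:np.hypot(*(p-q[:2]).T)-rad
    s=least_squares(f0,p.mean(0),loss="soft_l1",f_scale=.001); s2=least_squares(lambda q:np.hypot(*(p-q[:2]).T)-q[2],[*s.x,rad],loss="soft_l1",f_scale=.001)
    print("arc",len(p),np.round(s.x,4),"rms",np.abs(s.fun).mean().round(5),"free",np.round(s2.x,4))
E
python3 - <<'E'
from h import *
arc("pics/w4.png",range(180,245,3),324)
E
```

```text
arc 44 [0.4913 0.0811] rms 0.00034 free [0.4928 0.0816 0.0451]
```

Emit:
{"method": "move_arm", "body": {"deltas": [[0,-2.5,1.2,5,0,0,0],[0,0,0,8,0,0,0],[0,0,0,5,0,0,0],[0,0,0,2,0,0,0],[0,0,0,0,0,0,0],[0,0,0,0,0,0,0],[0,0,0,0,0,0,0]]}}

```text
clock: 7.87
eef_pos: [0.4908, 0.0808, 0.0422]
tool_rot: [0.986, 0.168, -0.0, -0.0]
ft_force: [-0.2, 0.7, -0.3]
grip_width: 0.0571
grasp_force: 63.9
```

```bash
python3 - <<'E'
from h import *
cv2.imwrite("pics/w5.png",bot.camera("wrist")); o=bot.get_obs();fit("carrier",o["eef_pos"][2]+.0035)
plan([.494,.083,.041])
for r in (range(172,230,3),range(180,245,3)): arc("pics/w5.png",r,323)
E
```

```text
carrier 0.64 [320.5 272.1] [125.  132.8] [0.4922 0.0819 0.0458]
t 8.02 pos [0.491  0.0808 0.0424] yaw 19.35 tilt [0.0002 0.    ] F [-0.   0.3 -0.1] w 0.0572
tool shift mm [ 3.6 -1.1  1.4] turn about tool z None
arc 40 [0.4917 0.0812] rms 0.00103 free [0.4937 0.0819 0.0446]
arc 44 [0.4912 0.0809] rms 0.00419 free [0.5156 0.089  0.0336]
```

View pics/w5.png

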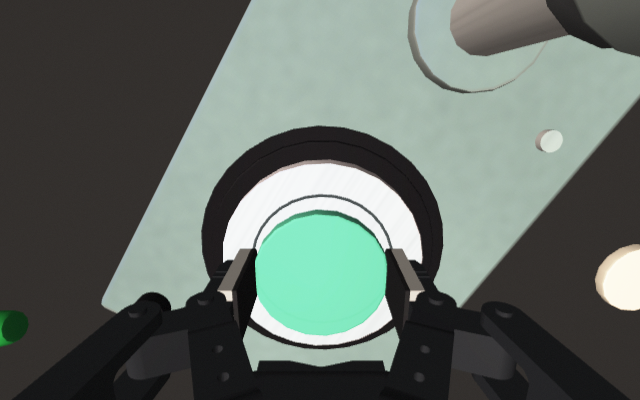

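```bash
python3 - <<'E'
from h import *
g=cv2.cvtColor(cv2.imread("pics/w5.png"),cv2.COLOR_BGR2GRAY).astype(int)
p=[]
for u in range(272,376,4):
    v=188+g[188:209+abs(u-323)//4,u].argmin()
    w=336+g[336:351,u].argmin()
    for x in (v,w):
        if g[x,u]<130: p.append(onz("wrist",u,x,.036)[:2])
p=np.array(p)
s=least_squares(lambda q:np.hypot(*(p-q[:2]).T)-q[2],[.492,.081,.0325],loss="soft_l1",f_scale=.0005); print(len(p),s.x,np.abs(s.fun).mean())
s=least_squares(lambda q:np.hypot(*(p-q[:2]).T)-.0325,[.492,.081],loss="soft_l1",f_scale=.0005); print(s.x)
fit("carrier",.0458)
E
```

```text
52 [0.4849163  0.07840571 0.0389215 ] 0.000527203248959251
[0.48628396 0.07910931]
carrier 0.58 [320.5 272.1] [125.6 132.9] [0.4922 0.0819 0.0458]
```

```bash
python3 - <<'E'
from h import *
g=cv2.cvtColor(cv2.imread("pics/w5.png"),cv2.COLOR_BGR2GRAY).astype(int)
print(g[150:215,323],g[325:360,323])
top=[];bot_=[];ring=[]
for u in range(280,366,4):
    v=150+np.diff(g[150:185,u]).argmax()+.5; top.append(onz("wrist",u,v,.036)[:2])
    w=335+np.diff(g[335:352,u]).argmin()+.5; bot_.append(onz("wrist",u,w,.036)[:2])
    x=188+g[188:206+abs(u-323)//4,u].argmin(); ring.append(onz("wrist",u,x,.036)[:2])
for p,r in((np.array(top+bot_),.046),(np.array(ring),.0325),(np.array(top),.046),(np.array(bot_),.046)):
    s=least_squares(lambda q:np.hypot(*(p-q[:2]).T)-q[2],[.492,.081,r],loss="soft_l1",f_scale=.0005)
    s2=least_squares(lambda q:np.hypot(*(p-q[:2]).T)-r,[.492,.081],loss="soft_l1",f_scale=.0005); print(s.x,s2.x,np.abs(s2.fun).mean())
E
```

```text
[ 31  32  33  32  31  32  33  32  32  68 121 133 133 180 240 247 247 246
 246 245 245 245 244 243 243 244 244 245 245 245 246 246 246 246 246 246
 246 245 245 244 244 244 245 244 172  85  87 232 247 247 247 246 245 245
 245 246 247 248 248 221 131  92  95  97 107] [200 199 200 200 198 199 198 199 198 195 212 238 242 242 241 241 241 241
 242 193  81  29  30  30 122 173 184 184 185 183 183 184 182 183 181]
[0.4923222  0.0821442  0.04558809] [0.49229894 0.08249764] 0.0005285726208054793
[0.49258834 0.08119876 0.03123852] [0.49132158 0.08075138] 0.00015234732115056412
[0.48427522 0.08163615 0.05330141] [0.49147538 0.08378806] 0.0003974982632487516
[0.49249749 0.08105748 0.04538742] [0.4930994  0.08126716] 0.00013789037068328178
```

Emit:
{"method": "move_arm", "body": {"deltas": [[0,0,0,1,0,0,0],[0,0,0,0.5,0,0,0],[0,0,0,0,0,0,0],[0,0,0,0,0,0,0]]}}

```text
clock: 8.45
eef_pos: [0.491, 0.0808, 0.0413]
tool_rot: [0.986, 0.168, 0.0, 0.0]
ft_force: [-2.2, 0.1, 4.1]
grip_width: 0.0565
grasp_force: 64.5
```

Emit:
{"method": "move_arm", "body": {"deltas": [[1,0,0,0,0,0,0],[1,0,0,0,0,0,0],[1,0,0,0,0,0,0],[1,0,0,0,0,0,0],[1,0,0,-10,0,0,0],[1,0,0,-25,0,0,0],[1,0,0,-30,0,0,0],[1,0,0,-30,0,0,0],[1,-20,0,-20,0,0,0],[1,-20,0,0,0,0,0]]}}

```text
clock: 9.28
eef_pos: [0.4567, 0.0681, 0.1612]
tool_rot: [0.986, 0.168, 0.005, 0.0]
ft_force: [0.4, -0.1, -0.0]
grip_width: 0.0853
grasp_force: 0.0
```

Emit:
{"method": "move_arm", "body": {"deltas": [[1,0,0,0,0,0,0],[1,0,0,0,0,0,0],[1,0,0,0,0,0,0]]}}

```text
clock: 9.53
eef_pos: [0.4535, 0.0676, 0.1562]
tool_rot: [0.986, 0.168, 0.0, -0.0]
ft_force: [-0.5, 0.3, -0.3]
grip_width: 0.0853
grasp_force: 0.0
```

```bash
python3 - <<'E'
from h import *
fit("carrier",.044); cv2.imwrite("pics/w6.png",bot.camera("wrist"))
g=cv2.cvtColor(cv2.imread("pics/w6.png"),cv2.COLOR_BGR2HSV); 
from numpy import array
i=cv2.imread("pics/w6.png"); gr=cv2.inRange(g,(60,60,40),(100,255,255)); wh=cv2.inRange(g,(0,0,190),(180,60,255))
o=proj("wrist",[.4923,.0818,.044]); print(o)
for m,z in((gr,.044),(wh|gr,.036)):
    for k in cv2.findContours(m,0,1)[0]:
        if cv2.pointPolygonTest(k,tuple(map(float,o)),False)>0 : e=cv2.fitEllipse(cv2.convexHull(k)); print(e,onz("wrist",*e[0],z))
plan([.5565,-.2408,.15])
E
```

```text
carrier 0.92 [320.3 147.7] [80.9 81.4] [0.4898 0.0813 0.044 ]
carrier 0.17 [622.4 315.4] [36.5 39. ] [ 0.4414 -0.2044  0.044 ]
[320.80834094 143.97606297]
((320.76361083984375, 148.0076904296875), (80.90614318847656, 81.30426788330078), 92.50951385498047) [0.48956308 0.0808712  0.044     ]
((365.0927734375, 79.37889862060547), (249.4525146484375, 502.8621826171875), 36.63751983642578) [0.54430835 0.0670742  0.036     ]
t 9.68 pos [0.4535 0.0677 0.1554] yaw 19.36 tilt [-0.0005 -0.    ] F [-0.3 -0.1 -0.6] w 0.0851
tool shift mm [ -5.1 325.2   5.4] turn about tool z None
```

```bash
cat >> h.py <<'E'
def rim(f,c,z,rad,thr=110,r0=30,r1=110,cam="wrist"):
    """radial scan from pixel c: outermost bright->dark (gray<thr) edge; circle fit on plane z"""
    g=cv2.cvtColor(cv2.imread(f),cv2.COLOR_BGR2GRAY).astype(int); p=[]
    for a in np.radians(range(0,360,4)):
        r=np.arange(r0,r1); u=(c[0]+r*np.cos(a)); v=(c[1]+r*np.sin(a)); k=(u>0)&(u<639)&(v>0)&(v<399)
        q=g[v[k].astype(int),u[k].astype(int)]; i=np.where(q<thr)[0]
        if len(i) : p.append(onz(cam,u[i[0]],v[i[0]],z)[:2])
    p=np.array(p); s=least_squares(lambda q:np.hypot(*(p-q[:2]).T)-q[2],[*p.mean(0),rad],loss="soft_l1",f_scale=.0005); print("rim",len(p),np.round(s.x,4),np.abs(s.fun).mean().round(5))
E
python3 - <<'E'
from h import *
for r0 in(46,50,54): rim("pics/w6.png",(320.5,148),.036,.046,r0=r0)
E
```

```text
rim 90 [0.4915 0.0806 0.0461] 0.00046
rim 90 [0.4915 0.0806 0.0461] 0.0003
rim 90 [0.4915 0.0806 0.0461] 0.0003
```

Emit:
{"method": "move_arm", "body": {"deltas": [[1,20,0,10,0,0,0],[1,20,0,30,0,0,0],[1,0,0,30,0,0,0],[1,0,0,30,0,0,0],[1,0,0,13,0,0,0],[1,0,0,2,0,0,0],[0,0,0,0,0,0,0],[0,0,0,0,0,0,0],[0,0,0,0,0,0,0],[0,0,0,0,0,0,0]]}}

```text
clock: 10.52
eef_pos: [0.4925, 0.0811, 0.0427]
tool_rot: [0.986, 0.168, 0.002, -0.0]
ft_force: [1.3, -0.4, 2.2]
grip_width: 0.0564
grasp_force: 63.8
```

Emit:
{"method": "move_arm", "body": {"deltas": [[0,0,0,0,0,0,0],[0,0,0,-1.5,0,0,0],[0,1.5,1.0,0,0,0,0],[0,0,0,0,0,0,0],[0,0,0,1.5,0,0,0],[0,0,0,0,0,0,0],[0,0,0,0,0,0,0],[1,0,0,0,0,0,0],[1,0,0,0,0,0,0],[1,0,0,0,0,0,0]]}}

```text
clock: 11.35
eef_pos: [0.4924, 0.0803, 0.0406]
tool_rot: [0.986, 0.168, -0.0, -0.0]
ft_force: [0.2, -0.3, 0.3]
grip_width: 0.0854
grasp_force: 0.0
```

Emit:
{"method": "move_arm", "body": {"deltas": [[1,0,0,0,0,0,0],[1,0,0,-10,0,0,0],[1,0,0,-25,0,0,0],[1,0,0,-30,0,0,0],[1,0,0,-30,0,0,0],[1,-20,0,-20,0,0,0],[1,-20,0,0,0,0,0],[1,0,0,0,0,0,0],[1,0,0,0,0,0,0],[1,0,0,0,0,0,0]]}}

```text
clock: 12.18
eef_pos: [0.4552, 0.0672, 0.1561]
tool_rot: [0.986, 0.168, 0.0, -0.0]
ft_force: [0.3, 0.7, -0.3]
grip_width: 0.0854
grasp_force: 0.0
```

```bash
python3 - <<'E'
from h import *
fit("carrier",.044); cv2.imwrite("pics/w7.png",bot.camera("wrist"));rim("pics/w7.png",(320.5,148),.036,.046,r0=50)
plan([.5565,-.2408,.15])
E
```

```text
carrier 0.8 [320.6 148.7] [80.7 81.4] [0.4909 0.0804 0.044 ]
rim 90 [0.4916 0.0807 0.046 ] 0.00029
t 12.33 pos [0.4552 0.0672 0.1554] yaw 19.36 tilt [-0.0006 -0.    ] F [-0.  -0.3 -0.5] w 0.0857
tool shift mm [ -6.6 324.2   5.3] turn about tool z None
```

Emit:
{"method": "move_arm", "body": {"deltas": [[1,0,20,0,0,0,0],[1,-5,40,0,0,0,0],[1,-10,40,0,0,0,0],[1,-10,40,0,0,0,0],[1,-10,40,0,0,0,0],[1,-10,40,0,0,0,0],[1,-10,40,0,0,0,0],[1,0,35,0,0,0,0],[1,0,20,0,0,0,0],[1,0,7,0,0,0,0]]}}

```text
clock: 13.17
eef_pos: [0.5105, -0.2586, 0.1548]
tool_rot: [0.986, 0.166, -0.0, 0.0]
ft_force: [1.1, -0.1, 0.7]
grip_width: 0.0856
grasp_force: 0.0
```

Emit:
{"method": "move_arm", "body": {"deltas": [[1,0,0,0,0,0,0],[1,0,0,0,0,0,0],[1,0,0,0,0,0,0],[1,0,0,0,0,0,0]]}}

```text
clock: 13.5
eef_pos: [0.5094, -0.2534, 0.1558]
tool_rot: [0.986, 0.169, -0.0, -0.0]
ft_force: [-0.1, 0.3, 0.6]
grip_width: 0.0852
grasp_force: 0.0
```

```bash
python3 - <<'E'
from h import *
fit("wafer",.007); fit("presser",.012)
plan([.5565,-.2408,.05])
E
```

```text
wafer 0.96 [145.6 103.5] [46.7 53.2] [ 0.5275 -0.0979  0.007 ]
wafer 0.85 [326.4 128.7] [46.4 48.6] [ 0.5572 -0.2413  0.007 ]
wafer 0.77 [205.8 238.8] [39.2 44.9] [ 0.4294 -0.1717  0.007 ]
wafer 0.72 [220.7 159.3] [43.8 47.3] [ 0.5039 -0.1661  0.007 ]
presser 0.77 [292.9 265.8] [37.8 38.2] [ 0.4326 -0.254   0.012 ]
t 13.7 pos [ 0.5097 -0.2541  0.1562] yaw 19.43 tilt [ 0.0003 -0.0001] F [-0.9  0.3  0.2] w 0.0855
tool shift mm [ 48.5   3.  106.2] turn about tool z None
```

Emit:
{"method": "move_arm", "body": {"deltas": [[1,15,1,10,0,0,0],[1,20,2,25,0,0,0],[1,14.5,1,35,0,0,0],[1,0,0,35,0,0,0],[1,0,0,25,0,0,0],[1,0,0,12,0,0,0],[1,0,0,6.5,0,0,0],[1,0,0,0,0,0,0],[1,0,0,0,0,0,0]]}}

```text
clock: 14.45
eef_pos: [0.5586, -0.2428, 0.0088]
tool_rot: [0.986, 0.168, 0.001, 0.001]
ft_force: [0.4, -0.2, -0.3]
grip_width: 0.0853
grasp_force: 0.0
```

Emit:
{"method": "move_arm", "body": {"deltas": [[0,0,0,0,0,0,0],[0,0,0,0,0,0,0],[0,0,0,0,0,0,0],[0,0,0,0,0,0,0],[0,0,0,0,0,0,0],[0,0,0,0,0,0,0],[0,0,0,0,0,0,0]]}}

```text
clock: 15.03
eef_pos: [0.5586, -0.2428, 0.0091]
tool_rot: [0.986, 0.168, 0.001, 0.001]
ft_force: [-1.0, 0.6, 5.2]
grip_width: 0.0361
grasp_force: 59.3
```

Emit:
{"method": "move_arm", "body": {"deltas": [[0,0,0,-10,0,0,0],[0,0,0,-25,0,0,0],[0,0,-10,-35,0,0,0],[0,3,-25,-25,0,0,0],[0,8,-40,-15,0,0,0],[0,8,-40,0,0,0,0],[0,8,-40,0,0,0,0],[0,8,-40,0,0,0,0],[0,8,-40,0,0,0,0],[0,0,-40,0,0,0,0]]}}

```text
clock: 15.87
eef_pos: [0.5081, 0.0318, 0.1179]
tool_rot: [0.986, 0.168, 0.001, -0.0]
ft_force: [0.1, 0.5, -0.9]
grip_width: 0.0364
grasp_force: 60.0
```

Emit:
{"method": "move_arm", "body": {"deltas": [[0,0,-30,0,0,0,0],[0,0,-17,0,0,0,0],[0,0,-5,0,0,0,0],[0,0,0,20,0,0,0],[0,0,0,20,0,0,0],[0,0,0,10,0,0,0],[0,0,0,0,0,0,0],[0,0,0,0,0,0,0],[0,0,0,0,0,0,0]]}}

```text
clock: 16.62
eef_pos: [0.491, 0.0784, 0.0676]
tool_rot: [0.986, 0.168, 0.001, 0.0]
ft_force: [-0.6, 0.2, -0.7]
grip_width: 0.0361
grasp_force: 60.1
```

```bash
python3 - <<'E'
from h import *
plan([.4916,.0807,.052])
o=bot.get_obs();fit("wafer",o["eef_pos"][2]-.002); fit("carrier",.044); cv2.imwrite("pics/w8.png",bot.camera("wrist"))
E
```

```text
t 16.62 pos [0.491  0.0784 0.0676] yaw 19.3 tilt [0.0013 0.0001] F [-0.6  0.2 -0.7] w 0.0361
tool shift mm [ 1.4 -2.  15.6] turn about tool z None
wafer 0.91 [595.8 255.5] [56.1 68.9] [ 0.5372 -0.0328  0.0656]
wafer 0.62 [320.2 266.4] [82.1 83.3] [0.4921 0.0797 0.0656]
wafer 0.62 [619.3 388.5] [18.5 41.9] [ 0.4778 -0.0839  0.0656]
carrier 0.65 [317.4 223.1] [ 63.7 112.5] [0.5032 0.0852 0.044 ]
```

View pics/w8.png

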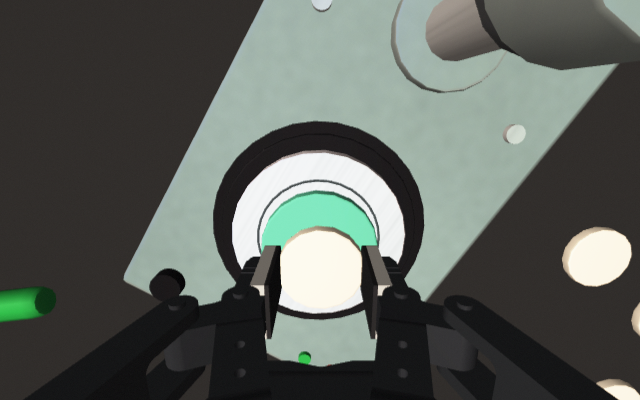

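Emit:
{"method": "move_arm", "body": {"deltas": [[0,2.2,-1.2,5,0,0,0],[0,0,0,5,0,0,0],[0,0,0,2,0,0,0],[0,0,0,0,0,0,0],[0,0,0,0,0,0,0],[0,0,0,0,0,0,0]]}}

```text
clock: 17.37
eef_pos: [0.4917, 0.0806, 0.0546]
tool_rot: [0.986, 0.168, -0.0, 0.0]
ft_force: [0.1, -0.5, -0.7]
grip_width: 0.0362
grasp_force: 60.1
```

Emit:
{"method": "move_arm", "body": {"deltas": [[0,0,0,1,0,0,0],[0,0,0,0,0,0,0],[0,0,0,0,0,0,0]]}}

```text
clock: 17.62
eef_pos: [0.4918, 0.0806, 0.0538]
tool_rot: [0.986, 0.168, 0.0, -0.0]
ft_force: [-0.5, 0.1, -0.5]
grip_width: 0.0363
grasp_force: 60.1
```

Emit:
{"method": "move_arm", "body": {"deltas": [[0,0,0,0.8,0,0,0],[0,0,0,0,0,0,0],[0,0,0,0,0,0,0]]}}

```text
clock: 17.87
eef_pos: [0.492, 0.0806, 0.0532]
tool_rot: [0.986, 0.168, 0.0, 0.0]
ft_force: [-0.1, 0.0, 1.3]
grip_width: 0.0361
grasp_force: 60.4
```

Emit:
{"method": "move_arm", "body": {"deltas": [[0,0,0,0.4,0,0,0],[0,0,0,0,0,0,0],[1,0,0,0,0,0,0],[1,0,0,0,0,0,0],[1,0,0,0,0,0,0],[1,0,0,0,0,0,0],[1,0,0,-10,0,0,0],[1,0,0,-25,0,0,0],[1,0,0,-30,0,0,0],[1,-20,0,-35,0,0,0]]}}

```text
clock: 18.7
eef_pos: [0.4747, 0.0746, 0.1533]
tool_rot: [0.986, 0.168, 0.0, -0.0]
ft_force: [1.4, 0.4, 2.0]
grip_width: 0.0856
grasp_force: 0.0
```

Emit:
{"method": "move_arm", "body": {"deltas": [[1,-20,0,0,0,0,0],[1,0,0,0,0,0,0],[1,0,0,0,0,0,0],[1,0,0,0,0,0,0],[1,0,0,0,0,0,0]]}}

```text
clock: 19.12
eef_pos: [0.4543, 0.0675, 0.1519]
tool_rot: [0.986, 0.168, -0.0, -0.0]
ft_force: [-0.2, 0.0, -0.6]
grip_width: 0.085
grasp_force: 0.0
```

```bash
python3 - <<'E'
from h import *
fit("carrier",.044);fit("wafer",.051); cv2.imwrite("pics/w9.png",bot.camera("wrist"));rim("pics/w9.png",(320.5,148),.036,.046,r0=50)
plan([.4326,-.254,.15])
E
```

```text
carrier 0.9 [321.9 148.2] [81.1 81.7] [0.4909 0.0801 0.044 ]
wafer 0.9 [548.6 293.8] [37.3 44.3] [ 0.4431 -0.1257  0.051 ]
wafer 0.77 [320.7 148.5] [56.3 56.6] [0.4912 0.0811 0.051 ]
wafer 0.73 [587.1 220.5] [42.  50.6] [ 0.5063 -0.1209  0.051 ]
rim 90 [0.4917 0.0807 0.046 ] 0.00026
t 19.37 pos [0.4541 0.0675 0.1519] yaw 19.36 tilt [-0.0012 -0.0001] F [ 0.1 -0.4 -0.6] w 0.0854
tool shift mm [-126.8  296.1    2. ] turn about tool z None
```

Emit:
{"method": "move_arm", "body": {"deltas": [[1,-10,15,0,0,0,0],[1,-20,30,0,0,0,0],[1,-22,35,0,0,0,0],[1,-22,35,0,0,0,0],[1,-22,35,0,0,0,0],[1,-22,35,0,0,0,0],[1,-22,35,0,0,0,0],[1,-20,35,0,0,0,0],[1,-12,25,0,0,0,0],[1,-5,16,0,0,0,0]]}}

```text
clock: 20.2
eef_pos: [0.3842, -0.2738, 0.1524]
tool_rot: [0.986, 0.166, -0.0, 0.0]
ft_force: [1.1, 1.0, 0.0]
grip_width: 0.0854
grasp_force: 0.0
```

Emit:
{"method": "move_arm", "body": {"deltas": [[1,0,0,0,0,0,0],[1,0,0,0,0,0,0],[1,0,0,0,0,0,0],[1,0,0,0,0,0,0]]}}

```text
clock: 20.53
eef_pos: [0.3851, -0.2694, 0.1523]
tool_rot: [0.986, 0.169, -0.0, -0.0]
ft_force: [0.1, 0.2, -0.3]
grip_width: 0.0854
grasp_force: 0.0
```

```bash
python3 - <<'E'
from h import *
fit("presser",.012); fit("wafer",.007)
plan([.431,-.2545,.0095])
E
```

```text
presser 0.97 [322.  132.1] [43.6 44. ] [ 0.4298 -0.2542  0.012 ]
wafer 0.78 [222.7  99.4] [48.7 52.3] [ 0.4273 -0.1723  0.007 ]
wafer 0.75 [241.9  11. ] [27.6 56.3] [ 0.4926 -0.1698  0.007 ]
t 20.73 pos [ 0.3854 -0.2697  0.1526] yaw 19.45 tilt [0.     0.0001] F [ 0.5 -0.1 -0.1] w 0.0851
tool shift mm [ 48.1   0.9 143.1] turn about tool z None
```

Emit:
{"method": "move_arm", "body": {"deltas": [[0.75,15,0,10,0,0,0],[0.75,20,0,25,0,0,0],[0.75,12.5,0.3,30,0,0,0],[0.75,0,0,30,0,0,0],[0.75,0,0,25,0,0,0],[0.75,0,0,15,0,0,0],[0.75,0,0,7,0,0,0],[0.75,0,0,0,0,0,0],[0.75,0,0,0,0,0,0]]}}

```text
clock: 21.48
eef_pos: [0.4305, -0.2551, 0.011]
tool_rot: [0.986, 0.168, 0.0, 0.0]
ft_force: [1.1, -0.1, 0.1]
grip_width: 0.0639
grasp_force: 0.0
```

Emit:
{"method": "move_arm", "body": {"deltas": [[0,0,0,0,0,0,0],[0,0,0,0,0,0,0],[0,0,0,0,0,0,0],[0,0,0,0,0,0,0],[0,0,0,0,0,0,0],[0,0,0,0,0,0,0]]}}

```text
clock: 21.98
eef_pos: [0.4312, -0.2558, 0.0124]
tool_rot: [0.986, 0.168, 0.001, 0.001]
ft_force: [-0.8, 0.7, 5.5]
grip_width: 0.0325
grasp_force: 59.0
```

Emit:
{"method": "move_arm", "body": {"deltas": [[0,0,0,-10,0,0,0],[0,0,0,-25,0,0,0],[0,5,-8,-35,0,0,0],[0,13,-20,-25,0,0,0],[0,21,-35,-10,0,0,0],[0,21,-36,0,0,0,0],[0,21,-36,0,0,0,0],[0,21,-36,0,0,0,0],[0,21,-36,0,0,0,0],[0,21,-36,0,0,0,0]]}}

```text
clock: 22.82
eef_pos: [0.4855, 0.0233, 0.1168]
tool_rot: [0.986, 0.168, 0.001, 0.0]
ft_force: [0.8, -0.8, -1.5]
grip_width: 0.0328
grasp_force: 59.8
```

Emit:
{"method": "move_arm", "body": {"deltas": [[0,15,-28,0,0,0,0],[0,7,-17,0,0,0,0],[0,2.5,-9.5,0,0,0,0],[0,0,0,15,0,0,0],[0,0,0,15,0,0,0],[0,0,0,5,0,0,0],[0,0,0,0,0,0,0],[0,0,0,0,0,0,0],[0,0,0,0,0,0,0]]}}

```text
clock: 23.57
eef_pos: [0.491, 0.0805, 0.0814]
tool_rot: [0.986, 0.168, 0.001, 0.0]
ft_force: [0.4, -1.0, -1.1]
grip_width: 0.0328
grasp_force: 59.8
```

```bash
python3 - <<'E'
from h import *
plan([.492,.0805,.0634])
o=bot.get_obs();fit("presser",o["eef_pos"][2]-.0004); cv2.imwrite("pics/w10.png",bot.camera("wrist"))
E
```

```text
t 23.57 pos [0.491  0.0805 0.0814] yaw 19.29 tilt [0.0013 0.0001] F [ 0.4 -1.  -1.1] w 0.0328
tool shift mm [ 0.9  0.4 18. ] turn about tool z None
presser 0.89 [320.5 267.2] [76.  79.8] [0.4926 0.0819 0.081 ]
```

Emit:
{"method": "move_arm", "body": {"deltas": [[0,0.6,0.5,6,0,0,0],[0,0,0,7,0,0,0],[0,0,0,3,0,0,0],[0,0,0,0,0,0,0],[0,0,0,0,0,0,0],[0,0,0,0,0,0,0]]}}

```text
clock: 24.22
eef_pos: [0.4909, 0.0807, 0.0641]
tool_rot: [0.986, 0.168, -0.0, -0.0]
ft_force: [-0.4, 0.1, -1.7]
grip_width: 0.0323
grasp_force: 59.9
```

Emit:
{"method": "move_arm", "body": {"deltas": [[0,0,0,1,0,0,0],[0,0,0,0,0,0,0],[0,0,0,0,0,0,0]]}}

```text
clock: 24.47
eef_pos: [0.4911, 0.0808, 0.0635]
tool_rot: [0.986, 0.168, 0.0, -0.0]
ft_force: [0.4, 0.1, 0.4]
grip_width: 0.033
grasp_force: 60.0
```

Emit:
{"method": "move_arm", "body": {"deltas": [[0,0,0,0.8,0,0,0],[0,0,0,0,0,0,0],[0,0,0,0,0,0,0]]}}

```text
clock: 24.72
eef_pos: [0.4912, 0.0808, 0.0635]
tool_rot: [0.986, 0.168, 0.0, 0.0]
ft_force: [-2.5, -0.2, 5.1]
grip_width: 0.0329
grasp_force: 60.7
```

Contact. Release and check.

Emit:
{"method": "move_arm", "body": {"deltas": [[0.9,0,0,0,0,0,0],[0.9,0,0,0,0,0,0],[0.9,0,0,0,0,0,0],[0.9,0,0,0,0,0,0],[0.9,0,0,-10,0,0,0],[0.9,0,0,-25,0,0,0],[0.9,0,0,-35,0,0,0],[0.9,-20,0,-25,0,0,0],[0.9,-20,0,0,0,0,0],[0.9,0,0,0,0,0,0]]}}

```text
clock: 25.55
eef_pos: [0.4516, 0.0669, 0.1599]
tool_rot: [0.986, 0.168, 0.001, 0.0]
ft_force: [-1.2, -0.3, 0.1]
grip_width: 0.0769
grasp_force: 0.0
```

Emit:
{"method": "move_arm", "body": {"deltas": [[0.9,0,0,0,0,0,0],[0.9,0,0,0,0,0,0],[0.9,0,0,0,0,0,0]]}}

```text
clock: 25.8
eef_pos: [0.4538, 0.0677, 0.1572]
tool_rot: [0.986, 0.168, -0.0, -0.0]
ft_force: [-0.5, -0.7, -0.3]
grip_width: 0.077
grasp_force: 0.0
```

```bash
python3 - <<'E'
from h import *
fit("carrier",.044);fit("wafer",.051);fit("presser",.063); cv2.imwrite("pics/w11.png",bot.camera("wrist"));rim("pics/w11.png",(320.5,148),.036,.046,r0=50)
print(bot.calibration("wrist")["position"])
i=cv2.imread("pics/w11.png"); h=cv2.cvtColor(i,cv2.COLOR_BGR2HSV)
y=cv2.inRange(h,(15,90,60),(35,255,255)); c=max(cv2.findContours(y,0,1)[0],key=len); e=cv2.fitEllipse(c); print(e, onz("wrist",*e[0],.063))
plan([.628,.171,.30])
im=bot.camera("top"); cv2.imwrite("pics/t11.png",im); h=cv2.cvtColor(im,cv2.COLOR_BGR2HSV); b=cv2.inRange(h,(105,120,80),(125,255,255))[130:180,235:300]
c=max(cv2.findContours(b,0,1)[0],key=cv2.contourArea); e=cv2.fitEllipse(cv2.convexHull(c)); print(e,onz("top",e[0][0]+235,e[0][1]+130,.212))
fit("knob",.212,"top")
im=bot.camera("scene"); h=cv2.cvtColor(im,cv2.COLOR_BGR2HSV); b=cv2.inRange(h,(105,120,80),(125,255,255))[130:175,360:400]
v,u=np.nonzero(b); print(len(u), onz("scene",u.mean()+360,v.mean()+130,.200))
E
```

```text
carrier 0.97 [321.9 146.7] [80.6 80.8] [0.4906 0.0803 0.044 ]
carrier 0.19 [ 46.4 210.8] [ 69.9 126.9] [0.3745 0.2631 0.044 ]
wafer 0.94 [545.8 290.3] [37.1 43.9] [ 0.4427 -0.1266  0.051 ]
wafer 0.68 [528.3 168.4] [43.7 50.2] [ 0.5258 -0.0641  0.051 ]
wafer 0.66 [320.7 150.3] [54.4 59.5] [0.4887 0.0806 0.051 ]
wafer 0.61 [582.9 218.3] [39.4 48. ] [ 0.5058 -0.1216  0.051 ]
presser 0.95 [320.6 150.4] [51.5 52.4] [0.4902 0.0811 0.063 ]
presser 0.64 [320.2 152.2] [55.3 63.5] [0.489 0.081 0.063]
rim 90 [0.4916 0.0807 0.0461] 0.00027
[0.52182531 0.09217535 0.29077211]
((320.54876708984375, 150.69703674316406), (51.10380172729492, 51.598548889160156), 166.50445556640625) [0.48997997 0.08109124 0.063     ]
t 26.15 pos [0.4534 0.0675 0.1573] yaw 19.36 tilt [-0.0007 -0.0001] F [-1. -1. -0.] w 0.077
tool shift mm [ 198.9  -39.8 -142.8] turn about tool z None
((27.439939498901367, 23.0), (14.275424003601074, 15.049810409545898), 0.0) [0.62533663 0.17267868 0.212     ]
knob 0.47 [262.7 153.1] [13.4 14.9] [0.625 0.172 0.212]
55 [0.62159676 0.18791731 0.2       ]
```

Emit:
{"method": "move_arm", "body": {"deltas": [[1,0,0,-20,0,0,0],[1,0,0,-35,0,0,0],[1,10,-3,-35,0,0,0],[1,25,-7,-30,0,0,0],[1,30,-8,-10,0,0,0],[1,30,-8,0,0,0,0],[1,30,-8,0,0,0,0],[1,15,-5,0,0,0,0],[1,8,-2,0,0,0,0],[1,0,0,0,0,0,0]]}}

```text
clock: 27.18
eef_pos: [0.5806, 0.1564, 0.2864]
tool_rot: [0.986, 0.169, -0.0, -0.0]
ft_force: [0.2, -0.6, -0.4]
grip_width: 0.0854
grasp_force: 0.0
```

Emit:
{"method": "move_arm", "body": {"deltas": [[1,0,0,0,0,0,0],[1,0,0,0,0,0,0],[1,0,0,0,0,0,0]]}}

```text
clock: 27.43
eef_pos: [0.5788, 0.1547, 0.288]
tool_rot: [0.986, 0.168, -0.0, 0.0]
ft_force: [-0.3, 0.1, 0.9]
grip_width: 0.0856
grasp_force: 0.0
```

```bash
python3 - <<'E'
from h import *
i=bot.camera("wrist"); cv2.imwrite("pics/w12.png",i); fit("knob",.212)
h=cv2.cvtColor(i,cv2.COLOR_BGR2HSV); b=cv2.inRange(h,(105,120,50),(125,255,255))
c=max(cv2.findContours(b,0,1)[0],key=cv2.contourArea); e=cv2.fitEllipse(cv2.convexHull(c)); K=onz("wrist",*e[0],.212); print(e,K)
plan([K[0],K[1],.1955])
E
```

```text
knob 0.9 [318.9 130.8] [62.7 64.1] [0.6293 0.1741 0.212 ]
((318.8172302246094, 131.0164794921875), (63.41322326660156, 64.75006103515625), 171.7760772705078) [0.62919272 0.17414391 0.212     ]
t 27.58 pos [0.579  0.1548 0.2882] yaw 19.33 tilt [0.0006 0.0001] F [-0.4  0.8  0. ] w 0.0855
tool shift mm [53.7 -1.7 92.8] turn about tool z None
```

View pics/w12.png

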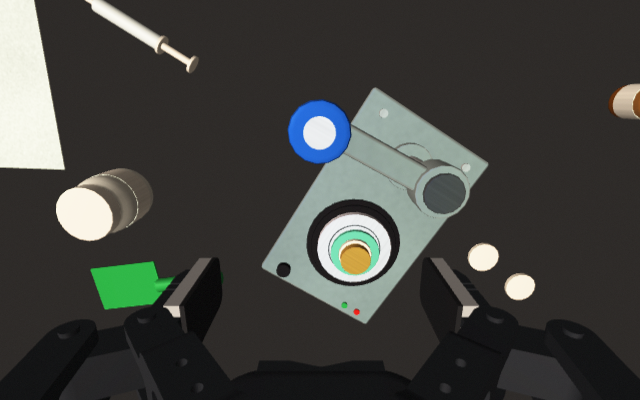

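```bash
python3 - <<'E'
from h import *
c=onz("wrist",444.5,194,.148); p=onz("wrist",352.5,242.5,.036); print(c,p,c-p,np.hypot(*(c-p)[:2]), "pos",bot.get_obs()["eef_pos"])
k=np.array([.6285,.1738]); print(k-c[:2],np.hypot(*(k-c[:2])))
C=np.array([.608,.0517]); S=np.array([.4916,.0807])
x,y=R.from_quat(bot.get_obs()["tool_rot"]).as_matrix()[:2,:2].T
a0=np.degrees(np.arctan2(*(k-C)[::-1])); a1=np.degrees(np.arctan2(*(S-C)[::-1])); print(a0,a1)
A=np.radians(np.linspace(a0,a1,21)); P=C+.12*np.c_[np.cos(A),np.sin(A)]; D=np.diff(P,axis=0)*1000; print(np.round(np.c_[D@x,D@y],1).tolist())
E
```

```text
[0.60951582 0.05610983 0.148     ] [0.50009849 0.08604784 0.036     ] [ 0.10941734 -0.02993802  0.112     ] 0.11343913904734805 pos [0.57904309 0.15478367 0.28822216]
[0.01898418 0.11769017] 0.11921147545489909
80.46920590641689 166.01009358587186
[[-8.0, -4.0], [-8.3, -3.4], [-8.5, -2.8], [-8.7, -2.1], [-8.8, -1.5], [-8.9, -0.8], [-9.0, -0.2], [-8.9, 0.5], [-8.9, 1.2], [-8.8, 1.8], [-8.6, 2.5], [-8.4, 3.1], [-8.1, 3.7], [-7.8, 4.3], [-7.5, 4.9], [-7.1, 5.4], [-6.7, 6.0], [-6.2, 6.4], [-5.7, 6.9], [-5.2, 7.3]]
```

Emit:
{"method": "move_arm", "body": {"deltas": [[1,15,0,0,0,0,0],[1,20,-1,5,0,0,0],[1,16.3,0,15,0,0,0],[1,0,0,25,0,0,0],[1,0,0,25,0,0,0],[1,0,0,15,0,0,0],[1,0,0,7.5,0,0,0],[1,0,0,0,0,0,0],[1,0,0,0,0,0,0]]}}

```text
clock: 28.33
eef_pos: [0.6275, 0.1731, 0.1958]
tool_rot: [0.986, 0.168, 0.0, -0.0]
ft_force: [0.8, 0.4, 0.1]
grip_width: 0.0854
grasp_force: 0.0
```

Emit:
{"method": "move_arm", "body": {"deltas": [[0,0,0,0,0,0,0],[0,0,0,0,0,0,0],[0,0,0,0,0,0,0],[0,0,0,0,0,0,0],[0,0,0,0,0,0,0],[0,0,0,0,0,0,0],[0,0,0,0,0,0,0]]}}

```text
clock: 28.92
eef_pos: [0.6279, 0.173, 0.1959]
tool_rot: [0.986, 0.168, 0.001, 0.0]
ft_force: [-0.4, -1.6, 2.6]
grip_width: 0.0384
grasp_force: 60.0
```

```bash
python3 - <<'E'
from h import *
plan([.4916,.0807,.1955])
for c in("wrist",):
    i=bot.camera(c); cv2.imwrite("pics/w13.png",i); h=cv2.cvtColor(i,cv2.COLOR_BGR2HSV); b=cv2.inRange(h,(105,120,50),(125,255,255))
    c=max(cv2.findContours(b,0,1)[0],key=cv2.contourArea); e=cv2.fitEllipse(cv2.convexHull(c)); print(e,onz("wrist",*e[0],.212))
E
```

```text
t 28.92 pos [0.6279 0.173  0.1959] yaw 19.34 tilt [ 0.0015 -0.0001] F [-0.4 -1.6  2.6] w 0.0384
tool shift mm [-159.2   42.     0.2] turn about tool z None
((321.3592834472656, 274.81878662109375), (95.3272476196289, 104.1441421508789), 168.7853546142578) [0.63472938 0.17572642 0.212     ]
```

Emit:
{"method": "move_arm", "body": {"deltas": [[0,-8,-4,0,0,0,0],[0,-8.3,-3.4,0,0,0,0],[0,-8.5,-2.8,0,0,0,0],[0,-8.7,-2.1,0,0,0,0],[0,-8.8,-1.5,0,0,0,0],[0,-8.9,-0.8,0,0,0,0],[0,-9,-0.2,0,0,0,0],[0,-8.9,0.5,0,0,0,0],[0,0,0,0,0,0,0]]}}

```text
clock: 29.72
eef_pos: [0.5568, 0.1627, 0.1958]
tool_rot: [0.986, 0.168, 0.0, 0.001]
ft_force: [0.6, -3.0, 2.4]
grip_width: 0.0378
grasp_force: 60.1
```

Emit:
{"method": "move_arm", "body": {"deltas": [[0,-8.9,1.2,0,0,0,0],[0,-8.8,1.8,0,0,0,0],[0,-8.6,2.5,0,0,0,0],[0,-8.4,3.1,0,0,0,0],[0,-8.1,3.7,0,0,0,0],[0,-7.8,4.3,0,0,0,0],[0,-7.5,4.9,0,0,0,0],[0,-7.1,5.4,0,0,0,0],[0,0,0,0,0,0,0]]}}

```text
clock: 30.47
eef_pos: [0.5052, 0.1152, 0.1958]
tool_rot: [0.986, 0.167, 0.001, 0.001]
ft_force: [4.9, -2.5, 2.4]
grip_width: 0.0381
grasp_force: 60.1
```

Emit:
{"method": "move_arm", "body": {"deltas": [[0,-6.2,6.4,0,0,0,0],[0,-6,6.6,0,0,0,0],[0,-5.5,7,0,0,0,0],[0,-2.5,3.5,0,0,0,0],[0,-1.5,2,0,0,0,0],[0,0,0,0,0,0,0],[0,0,0,0,0,0,0]]}}

```text
clock: 31.05
eef_pos: [0.4929, 0.0853, 0.1952]
tool_rot: [0.986, 0.168, -0.0, 0.0]
ft_force: [3.5, -1.6, 2.2]
grip_width: 0.0382
grasp_force: 60.3
```

Emit:
{"method": "move_arm", "body": {"deltas": [[0,-1.1,1.7,0,0,0,0],[0,-0.8,1.2,0,0,0,0],[0,0,0,0,0,0,0],[0,0,0,0,0,0,0]]}}

```text
clock: 31.38
eef_pos: [0.4921, 0.0822, 0.1951]
tool_rot: [0.986, 0.168, -0.0, 0.0]
ft_force: [4.1, -0.8, 3.2]
grip_width: 0.0383
grasp_force: 60.3
```

Emit:
{"method": "move_arm", "body": {"deltas": [[0,-0.8,1.2,0,0,0,0],[0,0,0,0,0,0,0],[0,0,0,0,0,0,0]]}}

```text
clock: 31.63
eef_pos: [0.4918, 0.0808, 0.1952]
tool_rot: [0.986, 0.168, 0.0, -0.0]
ft_force: [2.4, -0.3, 3.3]
grip_width: 0.0384
grasp_force: 60.2
```

Emit:
{"method": "move_arm", "body": {"deltas": [[0,-0.8,1.2,0,0,0,0],[0,0,0,0,0,0,0],[0,0,0,0,0,0,0]]}}

```text
clock: 31.88
eef_pos: [0.4917, 0.0803, 0.1954]
tool_rot: [0.986, 0.168, 0.001, -0.001]
ft_force: [3.3, 3.1, 2.6]
grip_width: 0.0383
grasp_force: 60.3
```

Emit:
{"method": "move_arm", "body": {"deltas": [[0,-0.6,0.9,0,0,0,0],[0,0,0,0,0,0,0],[0,0,0,0,0,0,0]]}}

```text
clock: 32.13
eef_pos: [0.4917, 0.0802, 0.1955]
tool_rot: [0.986, 0.169, 0.001, -0.002]
ft_force: [3.5, 5.9, 2.6]
grip_width: 0.0385
grasp_force: 60.4
```

Emit:
{"method": "move_arm", "body": {"deltas": [[0,0,0,2,0,0,0],[0,0,0,3,0,0,0],[0,0,0,3,0,0,0],[0,0,0,2,0,0,0],[0,0,0,2,0,0,0],[0,0,0,0,0,0,0],[0,0,0,0,0,0,0]]}}

```text
clock: 32.72
eef_pos: [0.4917, 0.0802, 0.1836]
tool_rot: [0.986, 0.169, 0.001, -0.002]
ft_force: [4.0, 5.3, 3.9]
grip_width: 0.0381
grasp_force: 60.4
```

Emit:
{"method": "move_arm", "body": {"deltas": [[0,0,0,2,0,0,0],[0,0,0,2,0,0,0],[0,0,0,2,0,0,0],[0,0,0,2,0,0,0],[0,0,0,0,0,0,0],[0,0,0,0,0,0,0],[0,0,0,0,0,0,0]]}}

```text
clock: 33.3
eef_pos: [0.4918, 0.0802, 0.177]
tool_rot: [0.986, 0.169, 0.002, -0.002]
ft_force: [1.4, 5.6, 10.8]
grip_width: 0.038
grasp_force: 61.1
```

Emit:
{"method": "move_arm", "body": {"deltas": [[0,0,0,1.5,0,0,0],[0,0,0,1.5,0,0,0],[0,0,0,1.5,0,0,0],[0,0,0,0,0,0,0],[0,0,0,0,0,0,0],[0,0,0,0,0,0,0],[0,0,0,0,0,0,0]]}}

```text
clock: 33.88
eef_pos: [0.4919, 0.0802, 0.1731]
tool_rot: [0.986, 0.169, 0.002, -0.002]
ft_force: [0.0, 5.4, 14.6]
grip_width: 0.0385
grasp_force: 61.4
```

```bash
python3 - <<'E'
from h import *
for _ in range(3):
    i=bot.camera("scene"); o=bot.get_obs(); print(o["eef_pos"],o["ft_force"])
print(proj("scene",[.4916,.0807,.142]),proj("scene",[.4916,.0807,.162]))
u,v=map(int,proj("scene",[.4916,.0807,.15]));cv2.imwrite("pics/s14.png",cv2.resize(i[v-30:v+30,u-40:u+40],None,fx=10,fy=10,interpolation=cv2.INTER_CUBIC))
w=i[v-18:v+22,u-3:u+9]; h=cv2.cvtColor(i,cv2.COLOR_BGR2HSV)
for r in range(v-22,v+22): print(r,[tuple(int(t) for t in i[r,c]) for c in (u-2,u,u+2)])
E
```

```text
[0.49185956 0.08022685 0.17313736] [-0.26977438  5.33854599 14.58439049]
[0.49185811 0.08021214 0.173144  ] [-0.28067042  4.31927137 15.09367724]
[0.49186726 0.08022732 0.17313626] [-0.43018353  5.58504645 13.4447387 ]
[315.43096886 169.94023658] [315.26527992 163.25309572]
145 [(38, 40, 37), (32, 34, 40), (35, 38, 36)]
146 [(37, 39, 37), (33, 36, 33), (36, 36, 36)]
147 [(36, 37, 35), (40, 42, 40), (28, 34, 34)]
148 [(32, 33, 32), (27, 33, 32), (33, 34, 33)]
149 [(34, 36, 39), (36, 39, 37), (34, 36, 36)]
150 [(33, 35, 33), (38, 40, 42), (48, 44, 42)]
151 [(28, 33, 32), (38, 38, 39), (57, 47, 40)]
152 [(30, 26, 24), (39, 40, 36), (80, 83, 79)]
153 [(34, 36, 37), (34, 38, 37), (127, 134, 136)]
154 [(32, 35, 33), (39, 37, 42), (130, 138, 143)]
155 [(35, 40, 38), (51, 55, 57), (129, 129, 134)]
156 [(36, 35, 35), (67, 73, 74), (117, 91, 79)]
157 [(38, 38, 45), (62, 65, 67), (121, 88, 76)]
158 [(33, 39, 38), (63, 67, 66), (82, 80, 78)]
159 [(38, 38, 40), (56, 60, 63), (76, 74, 75)]
160 [(40, 43, 43), (59, 64, 65), (77, 77, 77)]
161 [(35, 35, 35), (57, 60, 61), (78, 81, 81)]
162 [(40, 46, 4
[... 575 characters left out ...]
[(44, 71, 90), (46, 71, 93), (45, 70, 89)]
175 [(47, 75, 96), (41, 68, 89), (52, 74, 93)]
176 [(48, 78, 96), (48, 78, 95), (68, 84, 93)]
177 [(54, 72, 89), (52, 72, 90), (66, 77, 78)]
178 [(57, 58, 58), (62, 67, 68), (69, 72, 72)]
179 [(50, 66, 73), (56, 61, 69), (63, 68, 71)]
180 [(48, 75, 97), (50, 79, 97), (65, 79, 87)]
181 [(50, 74, 97), (46, 73, 96), (59, 77, 87)]
182 [(62, 82, 94), (55, 78, 92), (62, 75, 83)]
183 [(78, 78, 81), (72, 82, 82), (78, 81, 84)]
184 [(72, 77, 79), (81, 84, 87), (81, 85, 85)]
185 [(73, 76, 80), (82, 87, 88), (82, 88, 90)]
186 [(72, 82, 81), (82, 89, 88), (79, 83, 85)]
187 [(73, 77, 78), (77, 83, 85), (83, 87, 90)]
188 [(70, 76, 78), (80, 88, 90), (79, 83, 89)]
```

Emit:
{"method": "move_arm", "body": {"deltas": [[0,0,0,0.7,0,0,0],[0,0,0,0,0,0,0],[0,0,0,0,0,0,0],[0,0,0,0,0,0,0],[0,0,0,0,0,0,0],[0,0,0,0,0,0,0]]}}

```text
clock: 34.53
eef_pos: [0.4919, 0.0802, 0.1725]
tool_rot: [0.986, 0.169, 0.002, -0.002]
ft_force: [0.2, 5.6, 15.1]
grip_width: 0.0385
grasp_force: 61.5
```

```bash
python3 - <<'E'
from h import *
i=bot.camera("scene"); o=bot.get_obs(); print(o["eef_pos"],o["ft_force"],o["grip_width"])
for r in range(164,174): print(r,[tuple(int(t) for t in i[r,c]) for c in range(312,321)])
print(bot.job_done())
E
```

```text
[0.49188418 0.0802225  0.17253207] [-0.53113645  4.18113442 14.82763333] 0.038015848135784576
164 [(42, 45, 43), (38, 39, 36), (37, 37, 37), (52, 53, 55), (77, 82, 85), (82, 80, 76), (89, 65, 52), (81, 54, 43), (79, 52, 38)]
165 [(44, 44, 44), (35, 42, 41), (38, 40, 38), (58, 63, 65), (78, 84, 88), (83, 77, 71), (86, 59, 42), (80, 53, 39), (78, 56, 44)]
166 [(62, 69, 61), (58, 67, 63), (54, 59, 60), (75, 77, 75), (81, 86, 90), (64, 64, 74), (67, 49, 48), (72, 58, 47), (63, 62, 61)]
167 [(72, 101, 106), (68, 90, 105), (64, 69, 85), (69, 73, 87), (57, 63, 87), (42, 48, 85), (51, 78, 111), (58, 93, 113), (59, 68, 76)]
168 [(56, 130, 164), (50, 97, 146), (35, 32, 90), (39, 42, 94), (33, 32, 89), (37, 34, 84), (47, 109, 158), (70, 144, 193), (66, 106, 130)]
169 [(68, 146, 192), (53, 98, 135), (29, 34, 76), (37, 42, 90), (40, 42, 89), (33, 36, 73), (53, 106, 145), (68, 151, 200), (74, 150, 187)]
170 [(64, 153, 189), (46, 116, 125), (43, 79, 63), (32, 61, 67), (40, 63, 70), (41, 76, 62), (55, 130, 127), (64, 159, 187), (70, 156, 204)]
171 [(71, 155, 204), (67, 150, 181), (58, 133, 137), (46, 117, 118), (50, 120, 119), (54, 128, 132), (64, 145, 177), (69, 152, 198), (64, 137, 177)]
172 [(64, 133, 172), (62, 142, 187), (61, 143, 191), (69, 149, 197), (67, 148, 194), (65, 145, 192), (68, 145, 189), (63, 126, 159), (48, 85, 112)]
173 [(45, 75, 99), (46, 81, 107), (53, 95, 122), (51, 99, 132), (54, 102, 135), (51, 94, 129), (46, 83, 112), (40, 62, 79), (49, 74, 91)]
the job is handed in; nothing more can be done
None
```

I've handed the job in: the carrier, wafer and brass disc are stacked within about 2 mm of the platen's centre. The arm is against its stop, and the knob is held at about 23–24 mm of travel (about 15 N) with the green band at the bush.

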